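# Set the vapour analyser to service and take off its left port cap

## Robot

A 6-joint arm with a two-finger parallel gripper is mounted at the origin on a cart in front of the work surface, level with it; the furniture and walls round the work are solid. World frame = base frame: x ahead of the robot, y to its left, z up, the work surface at z = 0. Lengths are in mm, angles in rad, forces in N, time in s.
With the tool pointing down it reaches from about 350 to 875 mm from the base axis. Payload 4.2 kg.
Tool frame: the origin (TCP) lies between the finger pads; the fingertips stand 25 mm ahead of it and the grasp point (between the pads) lies 6 mm ahead of it; z points along the fingers, y is the line along which they close (so a half turn about z gives the same grasp; the last joint's range is limited). The gripper opens to 85 mm and grips with 20 to 120 N. Pads are 22 mm wide; open, the fingers measure 114 mm over their backs; the gripper's body (76 mm by 85 mm) begins 54 mm behind the grasp point. The pads swing forward as they close: fully open they stand 13 mm farther back than shut.
Start: joints at [1.524, 0.385, 0.008, 0, -1.194, -0.259], TCP at [188.128, 595.993, 256.312] pointing down, gripper open.
Joint ranges: [-3.14, 3.14], [-1.21, 2.06], [-1.07, 1.41], [-3.16, 2.05], [-2.99, -0.16], [-3.1, 3.1]. Speed limits (rad/s): [2.79, 2.79, 3.14, 3.14, 3.14, 3.14].

## Interface

Orientations are given as a unit quaternion [x, y, z, w].
In Python, from bench import read_state, get_image, job_done gives the robot as it stands.
- The arm moves only by the tool play_rows, never from a script. Its argument "series" is a list of rows, each a list of 6 numbers: the shift along the world's x, y, z in mm, then the turn, a rotation vector about the world's x, y, z in units of 6 degrees (1.0 is 6 degrees). A call has 1 to 20 rows; each row shifts and turns the commanded pose from where the row before left it; what a row does not reach is not made up. A row lasts 1/12 s, in which the tool goes at most 41.7 mm and 7.16 degrees, less where a joint would pass 70% of its speed; a pose out of reach is approached as far as the arm can. A call is refused whole if a number of a shift passes 41.7 or a number of a turn 1, either way. A call with a gripper value outside its range is refused whole. "gripper" is the opening, from 0 (shut) to 1 (fully open), set as the call begins (left out, the last holds). The fingers move at their own pace and stop on an object; the grip force is fixed at half the most. Time passes only in rows, so rows that do not move let the fingers close. It gives the time, the measured TCP pose, the force, the opening and the grip force at its end, in the units of the state.
- read_state(): the state, without advancing time (a new reading comes with each control period).
- get_image(name): name is "scene" or "top" or "wrist"; returns a dict with "image" (384x512x3 uint8, red, green, blue), "fx", "fy", "cx", "cy" (pixels), "dist_coeffs" ([k1, k2, p1, p2, k3] as OpenCV has them; the pictures are not rectified), "eye" and "rotation" of the camera in the world. Camera axes: x right, y down, z forward; pixel columns grow to the right and rows downward; lengths in mm; the calibration is good to about 2 mm. A picture is of the moment at which its call begins. There is no depth.
- job_done(): hands the job in; it is judged then, once.
The state is a dict: "clock": time; "joints": joint angles; "joint_vel": joint speeds; "joint_efforts": joint torques, N m; "position": TCP position; "ee_rot": TCP orientation; "contact_force": force on the tool from outside, world axes, zero at the start; "wrist_torque": the same for the moment, N m; "gripper_width": finger opening in mm; "grasp_force": force on a finger pad.
Only numpy, scipy, OpenCV 4.12 (cv2) and the standard library are available. Lean on these libraries where they do the work, as an engineer would, in place of code of your own. Each camera call takes 0.05 s, during which the arm holds its last target. There are 200 camera calls.

## Task

Put the grey desktop analyser into service mode by pressing its keys one at a time, first the round one, then the square one, then the long one, each fully down and released before the next. Then take off the round black cap on its left port as you see it from the robot: it comes free with part of a turn, but which way is not marked, so try it both ways and do not touch the other port's cap or shift the loose things standing round the analyser. Finish still holding that cap upright in the gripper, lifted straight up about 10 cm above its port; do not put it down.

Things in the scene. Friction and masses are not known exactly. Their poses are not given: they have to be found in the camera images.
- analyser: grey desktop analyser, 218 mm deep (x), 270 mm wide (y), fixed. Origin: centre of its underside, x to its back, y to the robot's left; yaw varies by 0.25 rad. Front deck 45 mm high, three keys at x = -68, y = +60, 0, -60 mm. Rear deck 60 mm high, capped ports at x = +20, y = +65 mm (left) and -65 mm (right). Screen housing along the back from x = +80 mm, 78 mm high.
- cap_a: black ribbed round cap, 44 mm diameter, 26 mm high, 50 g, on either port (read its position). Origin: centre of its underside, on the port's rim; z up. One way it turns under 0.15 rad to a stop, the other way 1.1 to 1.2 rad to a stop, where it lifts straight out (clear after 15 mm); elsewhere it lifts under 3 mm. The loosening way is unmarked; it varies.
- port_a: aluminium collar on the analyser's rear deck, 56 mm diameter, fixed. Origin: centre of its foot, 60 mm above the desk; rim 22 mm higher. May be the left or the right one. Locks a hidden bar under its cap; turning against a stop does no harm; ease off it before lifting. Carries cap_a.
- cap_b: black ribbed round cap, 44 mm diameter, 26 mm high, 50 g, on either port (read its position). Origin: centre of its underside, on the port's rim; z up. One way it turns under 0.15 rad to a stop, the other way 1.1 to 1.2 rad to a stop, where it lifts straight out (clear after 15 mm); elsewhere it lifts under 3 mm. The loosening way is unmarked; it varies.
- port_b: aluminium collar on the analyser's rear deck, 56 mm diameter, fixed. Origin: centre of its foot, 60 mm above the desk; rim 22 mm higher. May be the left or the right one. Locks a hidden bar under its cap; turning against a stop does no harm; ease off it before lifting. Carries cap_b.
- round_key_top (a point): white round key, 24 mm diameter; point at the centre of its top face, 59 mm above the desk when released. The key sits in the row on the front deck (deck 45 mm above the desk), keys 60 mm apart, their order in the row changes.
- round_key (a joint): the white round key, 24 mm diameter pressed down, in m: 0 released, 0.005 fully down; springs back; 0.9 N to start, about 4 N fully down. Counts as pressed beyond 0.003, and as released below 0.0015.
- square_key_top (a point): white square key, 22 x 22 mm; point at the centre of its top face, 59 mm above the desk when released. The key sits in the row on the front deck (deck 45 mm above the desk), keys 60 mm apart, their order in the row changes.
- square_key (a joint): the white square key, 22 x 22 mm pressed down, in m: 0 released, 0.005 fully down; springs back; 0.9 N to start, about 4 N fully down. Counts as pressed beyond 0.003, and as released below 0.0015.
- long_key_top (a point): white long narrow key, 13 x 36 mm, long across the analyser; point at the centre of its top face, 59 mm above the desk when released. The key sits in the row on the front deck (deck 45 mm above the desk), keys 60 mm apart, their order in the row changes.
- long_key (a joint): the white long narrow key, 13 x 36 mm, long across the analyser pressed down, in m: 0 released, 0.005 fully down; springs back; 0.9 N to start, about 4 N fully down. Counts as pressed beyond 0.003, and as released below 0.0015.
- amber_bottle: bystander behind the analyser: brown glass bottle with black cap, 56x47x77 mm, origin at its foot; loose
- loupe: bystander behind the analyser: black eye loupe, 39 mm diameter, 26 mm high, origin at its foot; loose
- vial3: bystander behind the analyser: small brown dropper vial with pointed cap, 22x22x63 mm, origin at its foot; loose
- stamp: bystander behind the analyser to the left: wooden hand stamp with a knob, 24x52x62 mm, origin at its foot; loose
There are look-alikes about, which are no part of the job. What is shaped like the cap_b but pink or red is not meant. What is shaped like the cap_a but orange or red is not meant.

How it is judged (in metres and radians):
On the way, in this order (a step that is already met when the one before it is completed fails the run):
1. the round key alone is pressed, both caps still on (value of joint round_key above 0.003 m and value of joint each of square_key, long_key below 0.0015 m and z of cap_a in the frame of port_a below 0.028 m and z of cap_b in the frame of port_b below 0.028 m and angle between the x axis of cap_a and the x axis of port_a, either way round below 0.6 rad and angle between the x axis of cap_b and the x axis of port_b, either way round below 0.6 rad).
2. the square key alone is pressed, both caps still on (value of joint square_key above 0.003 m and value of joint each of round_key, long_key below 0.0015 m and z of cap_a in the frame of port_a below 0.028 m and z of cap_b in the frame of port_b below 0.028 m and angle between the x axis of cap_a and the x axis of port_a, either way round below 0.6 rad and angle between the x axis of cap_b and the x axis of port_b, either way round below 0.6 rad).
3. the long key alone is pressed, both caps still on (value of joint long_key above 0.003 m and value of joint each of round_key, square_key below 0.0015 m and z of cap_a in the frame of port_a below 0.028 m and z of cap_b in the frame of port_b below 0.028 m and angle between the x axis of cap_a and the x axis of port_a, either way round below 0.6 rad and angle between the x axis of cap_b and the x axis of port_b, either way round below 0.6 rad).
4. keys released, the left port's cap is turned to its free stop while seated (value of joint each of round_key, square_key, long_key below 0.0015 m and ((y of port_a in the frame of analyser above 0 m and angle between the x axis of cap_a and the x axis of port_a, either way round above 0.85 rad and z of cap_a in the frame of port_a below 0.03 m) or (y of port_b in the frame of analyser above 0 m and angle between the x axis of cap_b and the x axis of port_b, either way round above 0.85 rad and z of cap_b in the frame of port_b below 0.03 m))).
At the end, for the whole second after the job is handed in: The left port's cap is gripped by the fingers (over 1 N), still (under 0.03 m/s), upright within 0.35 rad, its underside 43 to 178 mm above its port's rim (65 to 200 mm above the port's foot), within 50 mm of straight above the port and touching neither port nor analyser; all keys released (((y of port_a in the frame of analyser above 0 m and z of cap_a in the frame of port_a between 0.065 and 0.2 m and horizontal distance between cap_a and port_a below 0.05 m and angle between cap_a's own z axis and vertical below 0.35 rad and contact force between the fingers and cap_a above 1 N and contact force between cap_a and port_a below 0.05 N and contact force between cap_a and analyser below 0.05 N and linear speed of cap_a below 0.03 m/s) or (y of port_b in the frame of analyser above 0 m and z of cap_b in the frame of port_b between 0.065 and 0.2 m and horizontal distance between cap_b and port_b below 0.05 m and angle between cap_b's own z axis and vertical below 0.35 rad and contact force between the fingers and cap_b above 1 N and contact force between cap_b and port_b below 0.05 N and contact force between cap_b and analyser below 0.05 N and linear speed of cap_b below 0.03 m/s)) and value of joint each of round_key, square_key, long_key below 0.0015 m); the arm keeps its last pose, push and grip.
It fails at once if two keys are down at once (value of joint each of round_key, square_key above 0.003 m or value of joint each of round_key, long_key above 0.003 m or value of joint each of square_key, long_key above 0.003 m).
It fails at once if the right port's cap is moved by over 8 mm or turned by over 0.6 rad ((y of port_a in the frame of analyser below 0 m and (distance of cap_a from where it was at the start of the episode above 0.008 m or angle between the x axis of cap_a and the x axis of port_a, either way round above 0.6 rad)) or (y of port_b in the frame of analyser below 0 m and (distance of cap_b from where it was at the start of the episode above 0.008 m or angle between the x axis of cap_b and the x axis of port_b, either way round above 0.6 rad))).
It fails at once if a loose thing round the analyser (amber bottle, loupe, vial, stamp) is shifted by over 30 mm (distance of any of amber_bottle, loupe, vial3, stamp from where it was at the start of the episode above 0.03 m).
It also fails if it takes over 72 s, if anything falls off the work surface, if the arm or the gripper's body presses on something with over 40 N, if the wrist force passes 120 N, or if a joint passes its speed limit or range.

## Working session

There is one attempt and no reset: what is moved stays moved. The work goes in short steps, Python scripts to look and compute and a tool call to move; the robot and the scene stay as the last step left them, time stands still between calls to the robot, and variables do not carry over. Pictures are saved under pics/ and viewed, at most 10 in all, crops included, and the job is handed in when it is done.

Besides the shell and the picture viewer there is one more tool, called after "Emit:" in YAML: its name, and indented under it one key for each argument. play_rows: Moves the arm, as the interface text tells. Its arguments: {"type":"object","properties":{"series":{"type":"array","items":{"type":"array","items":{"type":"number"}}},"gripper":{"type":"number"}},"required":["series"]}

```bash
mkdir -p pics; cat > h.py <<'E'
import numpy as np, cv2, json
from bench import read_state, get_image, job_done
def snap(n,f):
    d=get_image(n); cv2.imwrite(f'pics/{f}.png',cv2.cvtColor(np.array(d['image']),cv2.COLOR_RGB2BGR))
    json.dump({k:np.array(v).tolist() for k,v in d.items() if k!='image'},open(f'pics/{f}.json','w')); return d
def ray(f,uv,z):
    d=json.load(open(f'pics/{f}.json')); K=np.array([[d['fx'],0,d['cx']],[0,d['fy'],d['cy']],[0,0,1.]])
    p=cv2.undistortPoints(np.array([[uv]],float),K,np.array(d['dist_coeffs'],float))[0,0]
    v=np.array(d['rotation']).reshape(3,3)@np.array([p[0],p[1],1]); e=np.array(d['eye'])
    return e+v*(z-e[2])/v[2]
E
python3 - <<'E'
from h import *
a=snap('top','top0');b=snap('scene','scene0')
for d in(a,b):print(d['eye'],np.round(d['rotation'],2).tolist(),d['fx'])
im=np.vstack([cv2.imread('pics/top0.png')])
cv2.imwrite('pics/top0b.png',cv2.resize(im,(800,600),interpolation=cv2.INTER_CUBIC))
print(read_state())
E
```

```text
[ 542.02010945  127.0155889  1072.53114667] [0.71, -0.7, 0.03, -0.03] 423.0294496809909
[ 200.17385918 -633.41524542  672.00760945] [0.85, -0.23, 0.13, -0.46] 499.8449631460229
{'clock': 0.1, 'joints': array([ 1.52358931e+00,  3.85462903e-01,  6.75214236e-03, -3.94019746e-04,
       -1.19401484e+00, -2.58572265e-01]), 'joint_vel': array([-0.00045901, -0.00202243,  0.00271603,  0.00179227, -0.00080992,
       -0.00166967]), 'joint_efforts': array([-1.85872468e-04, -3.93317556e+01,  1.88930082e+01,  4.19792667e+00,
       -2.58356100e-03,  3.65381922e-06]), 'position': array([188.01320972, 595.54964713, 255.34307968]), 'ee_rot': array([ 9.88323583e-01, -1.52366437e-01, -8.03427255e-05,  9.78573944e-04]), 'contact_force': array([-0.25727559, -0.10376227, -0.53857719]), 'wrist_torque': array([ 0.04834095, -0.0149532 , -0.05657554]), 'grasp_force': 0.0, 'gripper_width': 85.43817138882925}
```

View pics/top0b.png

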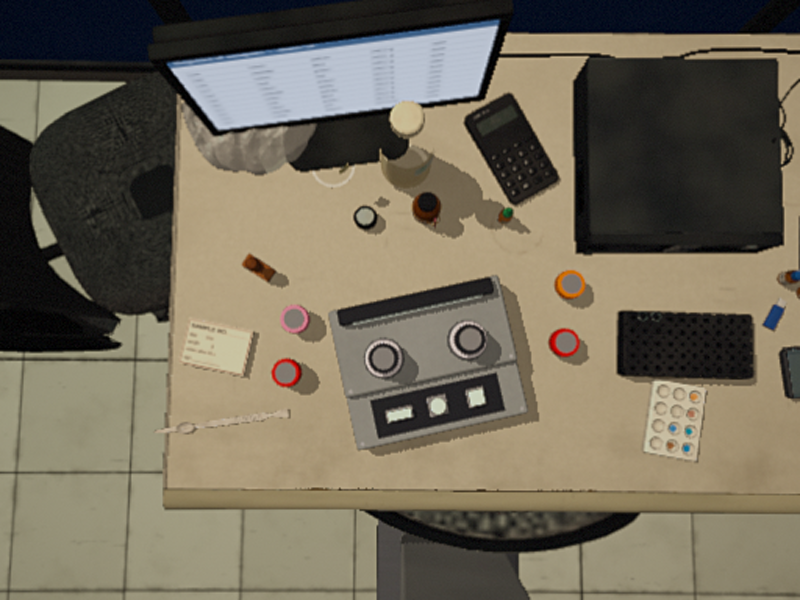

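View pics/scene0.png

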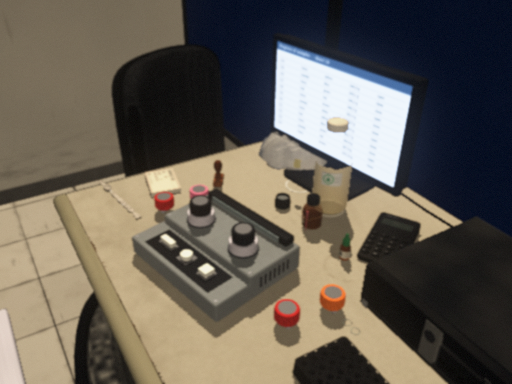

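Top view (enlarged 800x600): the long key is at (399,414), round at (438,406), square at (476,397). The left cap is at (383,358) and the right cap at (469,341). I'll refine these in a crop; the camera rotation is a quaternion.

```bash
sed -i "s/np.array(d\['rotation'\]).reshape(3,3)/R.from_quat(d['rotation']).as_matrix()/; 1a from scipy.spatial.transform import Rotation as R" h.py
python3 - <<'E'
from h import *
im=cv2.imread('pics/top0.png')[170:295,205:345]
cv2.imwrite('pics/crop.png',cv2.resize(im,None,fx=4.8,fy=4.8,interpolation=cv2.INTER_CUBIC))
s=.64
for n,uv,z in [('long',(399,414),59),('round',(438,406),59),('sq',(476,397),59),('capL',(383,357.5),108),('capR',(469,341),108)]:
    print(n,ray('top0',np.array(uv)*s,z).round(1))
for n,uv in [('long',(169,242)),('round',(187,256)),('sq',(206,271))]: print(n,ray('scene0',uv,59).round(1))
print(ray('scene0',(201,199),108),ray('scene0',(243,230),108))
E
```

```text
long [457.8 126.3  59. ]
round [470.3  67.2  59. ]
sq [484.3   9.5  59. ]
capL [542.8 150.3 108. ]
capR [567.9  25.3 108. ]
long [456.7 116.3  59. ]
round [469.8  59.4  59. ]
sq [482.3   3.1  59. ]
[547.96657797 155.79017842 108.        ] [570.33550157  20.8385649  108.        ]
```

View pics/crop.png

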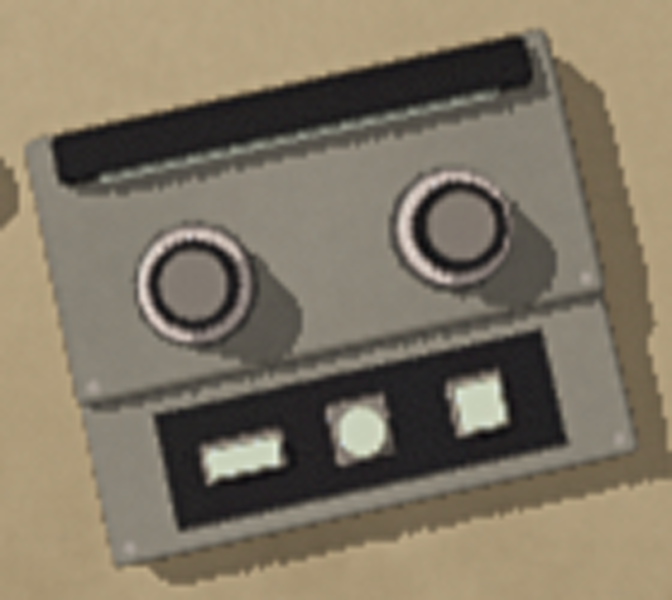

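The enlarged crop shows long at (244,456), round at (362,431), square at (479,404), left cap top at (194,284) and right cap top at (460,227). Next I'll fit the analyser pose to these.

```bash
cat > fit.py <<'E'
from h import *
from scipy.optimize import least_squares
o=lambda u,v:(np.array([u,v])+.5)/4.8-.5+np.array([205,170])
pts=[((-68,60),o(244,456),59),((-68,0),o(362,431),59),((-68,-60),o(479,404),59),((20,65),o(194,284),108),((20,-65),o(460,227),108)]
W=np.array([ray('top0',p,z)[:2] for _,p,z in pts]); M=np.array([m for m,_,_ in pts],float)
f=lambda q:(M@np.array([[np.cos(q[2]),np.sin(q[2])],[-np.sin(q[2]),np.cos(q[2])]])+q[:2]-W).ravel()
s=least_squares(f,[550,80,-.2]); q=s.x
print(q,s.fun.reshape(-1,2).round(1).tolist())
print((W+s.fun.reshape(-1,2)).round(1).tolist())
E
python3 fit.py
python3 - <<'E'
from h import *
im=cv2.imread('pics/scene0.png')[170:330,110:320]
cv2.imwrite('pics/crop2.png',cv2.resize(im,None,fx=3.75,fy=3.75,interpolation=cv2.INTER_CUBIC))
E
```

```text
[5.37756262e+02 8.31013680e+01 2.22920709e-01] [[-0.5, 0.5], [0.1, 0.2], [-0.3, -0.5], [0.0, 0.4], [0.7, -0.5]]
[[458.2, 126.6], [471.4, 68.1], [484.7, 9.6], [542.9, 150.9], [571.6, 24.1]]
```

View pics/crop2.png

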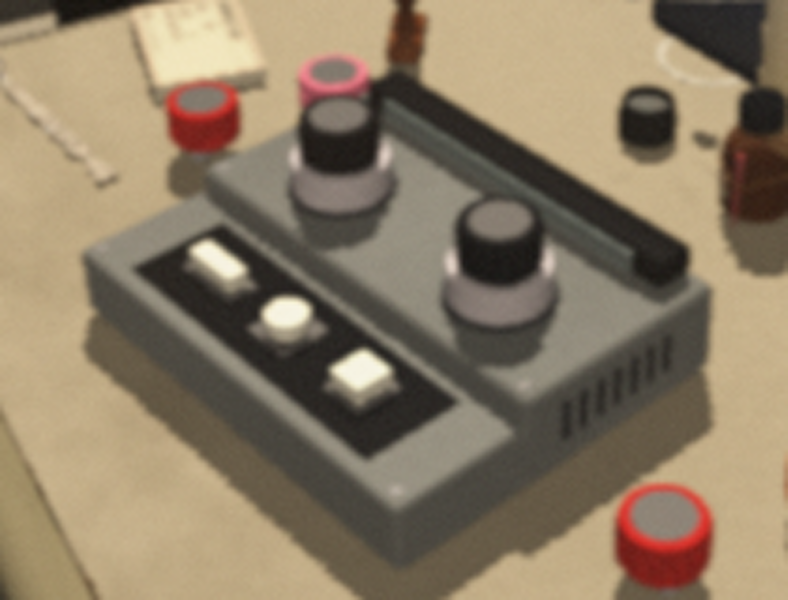

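The scene crop agrees: long, round, square from left to right, both caps seated, no tall obstacles in the path. Top-fit residuals are under 1 mm. Next, move above the round key with the gripper shut.

Emit:
play_rows:
  series:
    - [17.7,-33,0,0,0,0]
    - [17.7,-33,0,0,0,0]
    - [17.7,-33,0,0,0,0]
    - [17.7,-33,0,0,0,0]
    - [17.7,-33,0,0,0,0]
    - [17.7,-33,0,0,0,0]
    - [17.7,-33,0,0,0,0]
    - [17.7,-33,0,0,0,0]
    - [17.7,-33,0,0,0,0]
    - [17.7,-33,0,0,0,0]
    - [17.7,-33,-10,0,0,0]
    - [17.7,-33,-20,0,0,0]
    - [17.7,-33,-20,0,0,0]
    - [17.7,-33,-20,0,0,0]
    - [17.7,-33,-20,0,0,0]
    - [17.7,-33,-20,0,0,0]
    - [0,0,0,0,0,0]
    - [0,0,0,0,0,0]
  gripper: 0

```text
clock: 1.6
position: [469.3, 68.9, 146.5]
ee_rot: [0.988, -0.154, -0.002, 0.001]
contact_force: [-0.8, 0.7, 1.7]
gripper_width: -0.2
grasp_force: 0.0
```

Emit:
play_rows:
  series:
    - [2,-1,-20,0,0,0]
    - [0,0,-20,0,0,0]
    - [0,0,-14,0,0,0]
    - [0,0,-4,0,0,0]
    - [0,0,-3,0,0,0]
    - [0,0,-3,0,0,0]
    - [0,0,-1,0,0,0]
    - [0,0,-1,0,0,0]
    - [0,0,0,0,0,0]
    - [0,0,0,0,0,0]

```text
clock: 2.43
position: [472.3, 70.4, 82.9]
ee_rot: [0.988, -0.152, 0.001, -0.001]
contact_force: [0.3, 0.9, 0.8]
gripper_width: 0.1
grasp_force: 0.7
```

```bash
python3 - <<'E'
from h import *
snap('scene','s1');s=read_state();print(s['position'],s['contact_force'])
im=cv2.imread('pics/s1.png')[190:310,120:270]
cv2.imwrite('pics/s1c.png',cv2.resize(im,None,fx=5,fy=5,interpolation=cv2.INTER_CUBIC))
E
```

```text
[472.25719412  70.39416243  82.81449042] [1.39491506 0.58029011 0.45082035]
```

View pics/s1c.png

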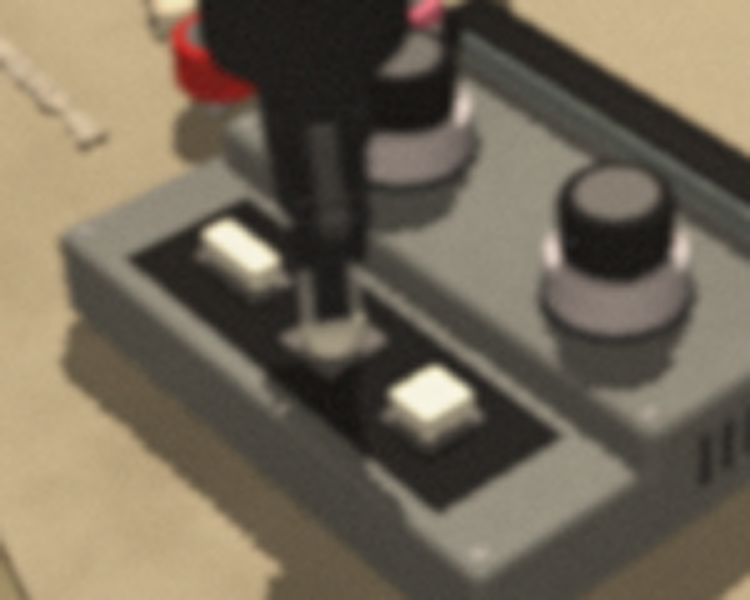

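The shut fingers sit over the round key (crop 335,345) and are just touching it. Press on.

Emit:
play_rows:
  series:
    - [0,-1,-2,0,0,0]
    - [0,0,-2,0,0,0]
    - [0,0,0,0,0,0]
    - [0,0,0,0,0,0]

```text
clock: 2.82
position: [472.5, 69.4, 79.0]
ee_rot: [0.988, -0.152, 0.001, -0.0]
contact_force: [-1.9, 0.9, 7.5]
gripper_width: -0.4
grasp_force: 3.7
```

Emit:
play_rows:
  series:
    - [0,0,-1.5,0,0,0]
    - [0,0,0,0,0,0]
    - [0,0,0,0,0,0]

```text
clock: 3.07
position: [472.5, 69.4, 78.7]
ee_rot: [0.988, -0.152, 0.001, -0.0]
contact_force: [-4.2, 2.2, 17.3]
gripper_width: 0.1
grasp_force: 8.7
```

Round key bottomed at TCP z 79. Lift, go to the square key, press to the same depth.

Emit:
play_rows:
  series:
    - [0,0,10,0,0,0]
    - [0,0,20,0,0,0]
    - [0,0,0,0,0,0]
    - [4,-20,0,0,0,0]
    - [4,-20,0,0,0,0]
    - [4,-20,0,0,0,0]
    - [0,0,0,0,0,0]
    - [0,0,0,0,0,0]
    - [0,0,-15,0,0,0]
    - [0,0,-6,0,0,0]
    - [0,0,-3,0,0,0]
    - [0,0,-2,0,0,0]
    - [0,0,-2,0,0,0]
    - [0,0,-2,0,0,0]
    - [0,0,0,0,0,0]
    - [0,0,0,0,0,0]

```text
clock: 4.4
position: [482.8, 9.2, 78.7]
ee_rot: [0.988, -0.152, -0.001, 0.0]
contact_force: [-8.5, 1.2, 17.3]
gripper_width: -0.4
grasp_force: 8.9
```

Square key bottomed as well (17 N at 78.7). Now the long key.

Emit:
play_rows:
  series:
    - [0,0,10,0,0,0]
    - [0,0,20,0,0,0]
    - [0,0,0,0,0,0]
    - [-4,19.5,0,0,0,0]
    - [-4,19.5,0,0,0,0]
    - [-4,19.5,0,0,0,0]
    - [-4,19.5,0,0,0,0]
    - [-4,19.5,0,0,0,0]
    - [-4,19.5,0,0,0,0]
    - [0,0,0,0,0,0]
    - [0,0,0,0,0,0]
    - [0,0,-15,0,0,0]
    - [0,0,-6,0,0,0]
    - [0,0,-3,0,0,0]
    - [0,0,-2,0,0,0]
    - [0,0,-2,0,0,0]
    - [0,0,-2,0,0,0]
    - [0,0,0,0,0,0]
    - [0,0,0,0,0,0]

```text
clock: 5.98
position: [459.2, 125.2, 78.7]
ee_rot: [0.988, -0.152, -0.0, 0.001]
contact_force: [-6.6, -2.0, 17.6]
gripper_width: -0.1
grasp_force: 8.8
```

Emit:
play_rows:
  series:
    - [0,0,10,0,0,0]
    - [0,0,30,0,0,0]
    - [0,0,30,0,0,0]
    - [0,0,30,0,0,0]
    - [21,6.4,0,0,0,0]
    - [21,6.4,0,0,0,0]
    - [21,6.4,0,0,0,0]
    - [21,6.4,0,0,0,0]
    - [0,0,0,0,0,0]
    - [0,0,0,0,0,0]
    - [0,0,0,0,0,0]
  gripper: 1

```text
clock: 6.9
position: [543.3, 151.2, 176.4]
ee_rot: [0.988, -0.153, -0.0, 0.0]
contact_force: [-0.5, -0.2, 0.6]
gripper_width: 85.0
grasp_force: 0.0
```

```bash
python3 - <<'E'
from h import *
snap('wrist','w1');s=read_state();print(s['position'],s['gripper_width'],s['joints'],s['contact_force'],s['wrist_torque'])
d=json.load(open('pics/w1.json'));K=np.array([[d['fx'],0,d['cx']],[0,d['fy'],d['cy']],[0,0,1.]])
Rm=R.from_quat(d['rotation']).as_matrix();e=np.array(d['eye'])
im=cv2.imread('pics/w1.png')
for p in([542.9,150.9,108],[571.6,24.1,108]):
    c=Rm.T@(np.array(p)-e);uv=cv2.projectPoints(c[None],np.zeros(3),np.zeros(3),K,np.array(d['dist_coeffs']))[0][0,0];print(uv)
    cv2.drawMarker(im,tuple(int(round(x)) for x in uv),(0,255,0))
cv2.imwrite('pics/w1m.png',im)
E
```

```text
[543.04342787 151.20359435 176.54053693] 85.79368716509572 [ 5.58895794e-01  3.52369703e-01 -2.57304164e-01 -2.13120004e-04
 -9.61696076e-01  7.05909073e-01] [ 1.09676677  0.02161121 -0.00440527] [-0.02054791  0.02022427  0.0544271 ]
[256.152117   211.73798989]
[441.82653803 108.92371606]
```

View pics/w1m.png

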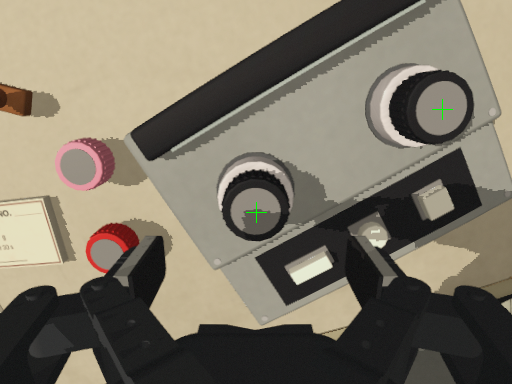

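The wrist view shows the predicted left cap centre (256,212) right on the cap. Descend and grip.

Emit:
play_rows:
  series:
    - [0,0,-20,0,0,0]
    - [0,0,-20,0,0,0]
    - [0,0,-15,0,0,0]
    - [0,0,-10,0,0,0]
    - [0,0,-4,0,0,0]
    - [0,0,0,0,0,0]
    - [0,0,0,0,0,0]

```text
clock: 7.53
position: [544.0, 151.8, 108.4]
ee_rot: [0.988, -0.152, 0.001, -0.0]
contact_force: [-0.3, 0.2, 0.4]
gripper_width: 85.4
grasp_force: 0.0
```

Emit:
play_rows:
  series:
    - [0,0,0,0,0,0]
    - [0,0,0,0,0,0]
    - [0,0,0,0,0,0]
    - [0,0,0,0,0,0]
    - [0,0,0,0,0,0]
    - [0,0,0,0,0,0]
    - [0,0,0,0,0,0]
    - [0,0,0,0,0,0]
  gripper: 0

```text
clock: 8.2
position: [544.3, 151.9, 108.6]
ee_rot: [0.988, -0.152, 0.001, -0.0]
contact_force: [0.1, -0.1, 5.3]
gripper_width: 42.1
grasp_force: 60.9
```

```bash
python3 -c "
from h import *
s=read_state();print(s['position'],s['contact_force'],s['wrist_torque'],s['joints'][5],s['gripper_width'])"
```

```text
[544.33266999 151.86827758 108.64152262] [ 0.14478123 -0.09952919  5.33585328] [-0.07879257  0.09613034  0.01420126] 0.7059474033515653 42.09531123229811
```

Emit:
play_rows:
  series:
    - [0,0,0.5,0,0,0.7]
    - [0,0,0,0,0,0.7]
    - [0,0,0,0,0,0.7]
    - [0,0,0,0,0,0.7]
    - [0,0,0,0,0,0]
    - [0,0,0,0,0,0]

```text
clock: 8.7
position: [542.9, 151.5, 108.6]
ee_rot: [1.0, -0.008, -0.001, -0.0]
contact_force: [-2.4, 0.8, 5.8]
gripper_width: 42.0
grasp_force: 61.6
```

```bash
python3 -c "
from h import *
s=read_state();print(s['position'],s['contact_force'],s['wrist_torque'],s['joints'][5],s['gripper_width'],R.from_quat(s['ee_rot']).as_matrix()[:2,0])"
```

```text
[542.93528398 151.53612285 108.55557911] [-2.38710805  0.84482624  5.80379966] [ 0.14246977  1.01798461 -0.810758  ] 0.9966514525870268 41.968882470138055 [ 0.99986539 -0.01632727]
```

Emit:
play_rows:
  series:
    - [0,0,0,0,0,0.7]
    - [0,0,0,0,0,0.7]
    - [0,0,0,0,0,0]
    - [0,0,0,0,0,0]

```text
clock: 9.03
position: [543.7, 150.7, 108.9]
ee_rot: [0.998, 0.067, -0.0, 0.001]
contact_force: [-0.1, -5.6, 5.4]
gripper_width: 42.2
grasp_force: 62.3
```

```bash
python3 -c "
from h import *
s=read_state();print(s['position'],s['contact_force'],s['wrist_torque'],s['joints'][5],s['gripper_width'],R.from_quat(s['ee_rot']).as_matrix()[:2,0])"
```

```text
[543.74524018 150.72980337 108.85952875] [-0.0697116  -5.64757961  5.44726077] [-1.27631571 -0.18560378  0.05112096] 1.1459784893779308 42.15086780169018 [0.99095737 0.13417667]
```

Emit:
play_rows:
  series:
    - [0,0,0,0,0,-0.7]
    - [0,0,0,0,0,-0.7]
    - [0,0,0,0,0,-0.7]
    - [0,0,0,0,0,0]
    - [0,0,0,0,0,0]

```text
clock: 9.45
position: [542.9, 151.6, 108.5]
ee_rot: [0.999, -0.043, -0.001, 0.0]
contact_force: [-1.6, 1.0, 5.8]
gripper_width: 42.1
grasp_force: 62.3
```

```bash
python3 -c "
from h import *
s=read_state();print(s['position'],s['contact_force'],s['wrist_torque'],s['joints'][5],s['gripper_width'],R.from_quat(s['ee_rot']).as_matrix()[:2,0])"
```

```text
[542.94983211 151.61897008 108.53772632] [-1.62762162  0.9939609   5.81963758] [ 0.27919273  1.0000951  -0.05765403] 0.9254798779000141 42.1475357831305 [ 0.99625556 -0.0864443 ]
```

Emit:
play_rows:
  series:
    - [0,0,0,0,0,-0.7]
    - [0,0,0,0,0,-0.7]
    - [0,0,0,0,0,-0.7]
    - [0,0,0,0,0,-0.7]
    - [0,0,0,0,0,0]
    - [0,0,0,0,0,0]

```text
clock: 9.95
position: [543.7, 151.5, 108.6]
ee_rot: [0.982, -0.187, 0.0, 0.0]
contact_force: [-0.3, -1.3, 5.0]
gripper_width: 42.2
grasp_force: 62.2
```

```bash
cat > st.py <<'E'
from h import *
s=read_state();m=R.from_quat(s['ee_rot']).as_matrix()[:2,0];print(s['clock'],s['position'].round(1),s['contact_force'].round(1),s['wrist_torque'].round(2),s['joints'][5].round(3),s['gripper_width'].round(1),np.arctan2(m[1],m[0])+.306)
E
python3 st.py
```

```text
Traceback (most recent call last):
  File "st.py", line 2, in <module>
    s=read_state();m=R.from_quat(s['ee_rot']).as_matrix()[:2,0];print(s['clock'],s['position'].round(1),s['contact_force'].round(1),s['wrist_torque'].round(2),s['joints'][5].round(3),s['gripper_width'].round(1),np.arctan2(m[1],m[0])+.306)
                                                                                                                                                                                       ^^^^^^^^^^^^^^^^^^^^^^^^
AttributeError: 'float' object has no attribute 'round'
```

Emit:
play_rows:
  series:
    - [0,0,0,0,0,-0.7]
    - [0,0,0,0,0,-0.7]
    - [0,0,0,0,0,-0.7]
    - [0,0,0,0,0,-0.7]
    - [0,0,0,0,0,0]
    - [0,0,0,0,0,0]

```text
clock: 10.45
position: [544.1, 151.8, 108.6]
ee_rot: [0.945, -0.328, 0.0, -0.0]
contact_force: [-0.2, -0.7, 6.6]
gripper_width: 42.5
grasp_force: 62.2
```

```bash
python3 st.py
```

```text
Traceback (most recent call last):
  File "st.py", line 2, in <module>
    s=read_state();m=R.from_quat(s['ee_rot']).as_matrix()[:2,0];print(s['clock'],s['position'].round(1),s['contact_force'].round(1),s['wrist_torque'].round(2),s['joints'][5].round(3),s['gripper_width'].round(1),np.arctan2(m[1],m[0])+.306)
                                                                                                                                                                                       ^^^^^^^^^^^^^^^^^^^^^^^^
AttributeError: 'float' object has no attribute 'round'
```

```bash
sed -i "s/s\['gripper_width'\].round(1)/s['gripper_width']/" st.py; python3 st.py
```

```text
10.45 [544.1 151.8 108.6] [-0.2 -0.7  6.6] [-0.13  0.11  0.01] 0.343 42.54806999662408 -0.36284263718835835
```

Emit:
play_rows:
  series:
    - [0,0,0,0,0,-0.7]
    - [0,0,0,0,0,-0.7]
    - [0,0,0,0,0,-0.7]
    - [0,0,0,0,0,-0.7]
    - [0,0,0,0,0,0]
    - [0,0,0,0,0,0]

```text
clock: 10.95
position: [544.1, 152.0, 108.6]
ee_rot: [0.887, -0.463, 0.0, -0.001]
contact_force: [-0.0, 0.2, 5.0]
gripper_width: 42.4
grasp_force: 62.2
```

```bash
python3 st.py
```

```text
10.95 [544.1 152.  108.6] [-0.   0.2  5. ] [-0.01  0.13  0.03] 0.049 42.37932258633809 -0.6561259051311452
```

Torque is free in the minus direction, and a stop showed in the plus direction. Carry on minus.

Emit:
play_rows:
  series:
    - [0,0,0,0,0,-0.7]
    - [0,0,0,0,0,-0.7]
    - [0,0,0,0,0,-0.7]
    - [0,0,0,0,0,0]
    - [0,0,0,0,0,0]

```text
clock: 11.37
position: [544.2, 152.0, 108.6]
ee_rot: [0.83, -0.557, 0.0, -0.001]
contact_force: [0.9, 0.5, 5.2]
gripper_width: 42.6
grasp_force: 62.2
```

```bash
python3 st.py
```

```text
11.3667 [544.2 152.  108.6] [0.9 0.5 5.2] [ 0.07  0.08 -0.06] -0.171 42.60141946598464 -0.8761696972701993
```

Emit:
play_rows:
  series:
    - [0,0,0,0,0,-0.7]
    - [0,0,0,0,0,-0.7]
    - [0,0,0,0,0,-0.7]
    - [0,0,0,0,0,0]
    - [0,0,0,0,0,0]

```text
clock: 11.78
position: [544.5, 151.7, 108.7]
ee_rot: [0.765, -0.644, 0.001, -0.001]
contact_force: [1.7, -3.2, 4.4]
gripper_width: 42.1
grasp_force: 62.2
```

```bash
python3 st.py
```

```text
11.7833 [544.5 151.7 108.7] [ 1.7 -3.2  4.4] [-0.7  -0.7   0.44] -0.389 42.07754231744128 -1.0943611923507834
```

Emit:
play_rows:
  series:
    - [0,0,0,0,0,-0.7]
    - [0,0,0,0,0,-0.7]
    - [0,0,0,0,0,0]
    - [0,0,0,0,0,0]

```text
clock: 12.12
position: [546.9, 151.4, 109.0]
ee_rot: [0.715, -0.699, 0.002, -0.003]
contact_force: [8.1, -7.0, 1.5]
gripper_width: 42.2
grasp_force: 61.9
```

```bash
python3 st.py
```

```text
12.1167 [546.9 151.4 109. ] [ 8.1 -7.   1.5] [-1.86 -2.67 -0.01] -0.538 42.157961915600794 -1.243000356819783
```

At the free stop (lateral forces rising). Ease back slightly and lift.

Emit:
play_rows:
  series:
    - [0,0,0,0,0,0.5]
    - [0,0,0,0,0,0.3]
    - [0,0,0,0,0,0]
    - [0,0,3,0,0,0]
    - [0,0,3,0,0,0]
    - [0,0,0,0,0,0]
    - [0,0,0,0,0,0]

```text
clock: 12.7
position: [545.6, 151.3, 114.5]
ee_rot: [0.743, -0.669, 0.001, -0.001]
contact_force: [4.6, -4.1, 2.3]
gripper_width: 42.4
grasp_force: 61.9
```

```bash
python3 st.py
```

```text
12.7 [545.6 151.3 114.5] [ 4.6 -4.1  2.3] [-1.29 -1.68  0.09] -0.454 42.401668084477926 -1.1596160764765886
```

Emit:
play_rows:
  series:
    - [0,0,3,0,0,0]
    - [0,0,3,0,0,0]
    - [0,0,3,0,0,0]
    - [0,0,3,0,0,0]
    - [0,0,0,0,0,0]

```text
clock: 13.12
position: [543.1, 151.7, 126.3]
ee_rot: [0.743, -0.67, -0.0, 0.0]
contact_force: [0.3, -1.3, -0.8]
gripper_width: 42.6
grasp_force: 61.9
```

```bash
python3 st.py; python3 - <<'E'
from h import *
snap('scene','s2')
im=cv2.imread('pics/s2.png')[150:270,140:290]
cv2.imwrite('pics/s2c.png',cv2.resize(im,None,fx=5,fy=5,interpolation=cv2.INTER_CUBIC))
E
```

```text
13.1167 [543.1 151.7 126.3] [ 0.3 -1.3 -0.8] [ 0.04 -0.06  0.06] -0.456 42.55411789976433 -1.1618008895804706
```

View pics/s2c.png

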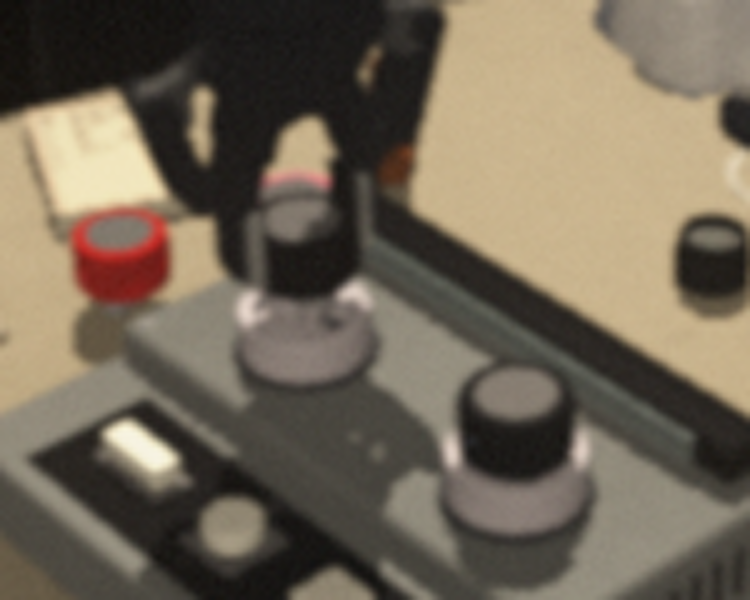

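The left cap's top stands about 170 px above its collar's foot, against 135 px for the right cap, so the left cap has lifted with the fingers. Lift on.

Emit:
play_rows:
  series:
    - [0,0,4,0,0,0]
    - [0,0,8,0,0,0]
    - [0,0,12,0,0,0]
    - [0,0,14,0,0,0]
    - [0,0,14,0,0,0]
    - [0,0,14,0,0,0]
    - [0,0,10,0,0,0]
    - [0,0,6,0,0,0]
    - [0,0,0,0,0,0]
    - [0,0,0,0,0,0]
    - [0,0,0,0,0,0]
    - [0,0,0,0,0,0]

```text
clock: 14.17
position: [543.2, 151.4, 207.2]
ee_rot: [0.742, -0.67, -0.0, 0.001]
contact_force: [-0.8, 0.0, -1.0]
gripper_width: 42.5
grasp_force: 61.9
```

```bash
python3 st.py; python3 - <<'E'
from h import *
snap('scene','s3')
im=cv2.imread('pics/s3.png')[110:270,110:310]
cv2.imwrite('pics/s3c.png',cv2.resize(im,None,fx=3.7,fy=3.7,interpolation=cv2.INTER_CUBIC))
E
```

```text
14.1667 [543.2 151.4 207.2] [-0.8  0.  -1. ] [0.05 0.03 0.03] -0.456 42.45737137503901 -1.1623449710525973
```

View pics/s3c.png

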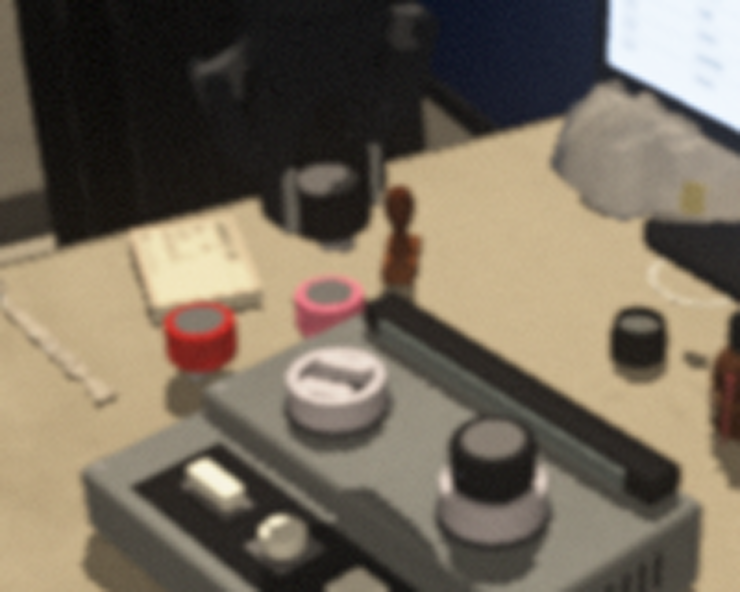

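The left port is open (collar at 337,385, slot visible). The cap hangs upright in the fingers above it at (330,200), and the other things are undisturbed. Handing in.

```bash
python3 -c "
from bench import job_done
print(job_done())"
```

```text
the job is handed in; nothing more can be done
None
```

I pressed the round, square and long keys in order, turned the left port's cap clockwise (seen from above) to free it, and handed in at about 14 s of the 72 s allowed, with the cap held upright about 10 cm above its port; the hand-in gave no verdict.

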